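# Shim the stack dock, then add a tube case to its column

### The job

Push the orange support shim along the bench, flat and without lifting it, into the gap under the black stack dock until it is fully home against the riser at the back. Only then put the other blue, white-lidded tube case squarely on top of the one already on the dock, same way round, setting it down gently rather than dropping it. Do not shove the case on the dock out of place, and leave the tube rack, the bottle and the beaker where they are.

Things in the scene. Friction and masses are not known exactly. Their poses are not given: they have to be found in the camera images.
- dock: Black stack dock, fixed: platform 132 (x) x 120 (y) x 12 mm, underside 24, top 36 mm above the bench; origin on the bench below its centre, z up. Gap below is open to -y (yellow edge, y=-60 mm) and ends at a dark riser (stop face y=+35 mm). Guide strips 16 mm high at its sides, y=-60 to +35 mm, inner faces x=-52 and +52 mm: gap 104 wide, 24 high, 95 mm deep.
- dock_home (a point): Point on the bench, partly under the dock (dock x=0, y=-22.5 mm), where the shim's origin lies when the shim is home; axes as the dock's. The shim then has 6 mm of play to either side and its rear 20 mm still stand out of the gap's mouth.
- shim: Orange loose slab 92 (x) x 115 (y, long way) x 20 mm high, about 0.3 kg, black bars on top; origin: centre of underside, z up. Lies flat on the bench off the dock's -y side, turned up to 0.45 rad and up to 45 mm aside of the gap's middle line; goes in long way, either end first. Too wide to grasp: push its side faces. Stays where it is left.
- case_a: Closed tube case standing loose on the dock at about dock x=0, y=+15 mm, its x along dock x to 0.1 rad: blue, white flat lid, plain box 120 (x) x 58 (y) x 45 mm high, about 0.28 kg. Origin: centre of its underside, 36 mm above the bench; z up.
- case_b: The other closed tube case, same size and look (120 x 58 x 45 mm), 0.2 to 0.36 kg, standing loose on the bench to the left or right of the dock; origin: centre of its underside; z up; x is the long way. Grasp it across its 58 mm width (its y) from above. On the column its underside is 81 mm above the bench.
- tube_rack: White tube rack with green-capped tubes, 120 (its x) x 64 x 66 mm high, loose on the bench on the other side of the dock from the loose case; origin: centre of its underside. To be left alone.
- bottle: Amber bottle with a black cap, diameter 64 mm, 150 mm high, loose, standing beyond the dock; origin: centre of its underside. To be left alone.
- beaker: Blue plastic beaker, about 72 mm across at the rim, 85 mm high, loose; origin: centre of its underside. To be left alone.

How it is judged:
By the outcome, as a careful person would: the job done as asked, in the order asked, and still so for the second after the job is handed in, with the robot touching nothing.
It also fails if it takes over 72 s, if anything falls off the work surface, if the arm or the gripper's body presses on something with over 40 N, if the wrist force passes 120 N, or if a joint passes its speed limit or range.

### The arm

A 7-joint arm with a two-finger parallel gripper is mounted at the origin on the work surface. World frame = base frame: x ahead of the robot, y to its left, z up, the work surface at z = 0. Lengths are in mm, angles in rad, forces in N, time in s.
With the tool pointing down it reaches from about 400 to 875 mm from the base axis. Payload 4.4 kg.
Tool frame: the origin (TCP) lies at the very end of the fingers, on their centre line; the grasp point (between the pads) lies 19 mm behind it; x points along the fingers, y is the direction in which the jaws open and shut, and the axes are right-handed (so a half turn about x gives the same grasp; the last joint's range is limited). The gripper opens to 85 mm and grips with 20 to 120 N. Pads are 22 mm wide; open, the fingers measure 114 mm over their backs; the gripper's body (76 mm by 85 mm) begins 54 mm behind the grasp point. The pads swing forward as they close: fully open they stand 13 mm farther back than shut.
Start: joints at [-1.224, 0.628, 0.038, 1.517, -0.027, 0.996, -0.02], TCP at [260.743, 595.425, 231.313] pointing down, gripper open.
Joint ranges: [-3.06, 3.06], [-0.37, 2.12], [-1.25, 1.32], [0.18, 2.47], [-1.1, 4.24], [0.23, 1.98], [-2.94, 2.94]. Speed limits (rad/s): [2.57, 2.57, 3.14, 3.14, 3.14, 3.14, 3.14].

### API

Orientations are given as [roll, pitch, yaw] about the fixed x, y, z axes, in that order (R = Rz(yaw) Ry(pitch) Rx(roll)).
In Python, from cell import readout, cams, order gives the robot as it stands. The module is installed in compiled form; this text tells all that it offers.
- The arm moves only by the shell command python3 -m creep 'ROWS'. ROWS is JSON, a list of rows, each a list of 3 entries, a list of its own where there are three numbers: the shift along the tool's x, y, z in units of 10 cm (1.0 is 10 cm), then the turn about the tool's x in units of pi/4 rad (1.0 is pi/4 rad), then the closure, from 0 (fully open) to 1 (shut). In form: [[[x, y, z], spin, gripper], ...]. A call has 1 to 20 rows; each row is the pose to reach, as a shift and turn from the pose commanded when the call began, along the tool's axes at that moment; what a row does not reach only later rows make up. A row lasts 1/10 s, in which the tool goes at most 50 mm and 8.59 degrees, less where a joint would pass 70% of its speed; a pose out of reach is approached as far as the arm can. A call with a number of a shift or a turn outside -1 to 1 is refused whole. A call with a gripper value outside its range is refused whole. The fingers move at their own pace and stop on an object; the grip force is fixed at half the most. Time passes only in rows, so rows that repeat a pose let the fingers close. It gives the time, the measured TCP pose, the force and the opening at its end, in the units of the state.
- readout.read_state(): the state, without advancing time (a new reading comes with each control period).
- cams.get_image(name): name is "side" or "top"; returns the picture (400x640x3 uint8, blue, green, red); there is no depth.
- cams.get_calibration(name): a dict with "fx", "fy", "cx", "cy" (pixels), "distortion" ([k1, k2, p1, p2, k3] as OpenCV has them; the pictures are not rectified), "R" (3x3) and "t" (3): a world point X has camera coordinates R X + t. Camera axes: x right, y down, z forward; pixel columns grow to the right and rows downward; lengths in mm; the calibration is good to about 2 mm. A picture is of the moment at which its call begins. get_calibration takes no time and is no camera call.
- order.finish_job(): hands the job in, once; it reports no verdict.
The state is a dict: "clock": time; "qpos": joint angles; "qd": joint speeds; "tau": joint torques, N m; "eef_pos": TCP position; "tool_rot": TCP orientation; "force": force on the tool from outside, world axes, zero at the start; "torque": the same for the moment, N m; "width": finger opening in mm.
Only numpy, scipy, OpenCV 4.12 (cv2) and the standard library are available. Lean on these libraries where they do the work, as an engineer would, in place of code of your own. Each camera call takes 0.05 s, during which the arm holds its last target.

## Working session

There is one attempt and no reset: what is moved stays moved. The work goes in short steps, Python scripts to look and compute and a shell command to move; the robot and the scene stay as the last step left them, time stands still between calls to the robot, and variables do not carry over. Pictures are saved under pics/ and viewed, and the job is handed in when it is done.

```bash
mkdir -p pics
python3 - <<'E'
from cell import readout,cams
import cv2
for n in ("top","side"):
    cv2.imwrite(f"pics/{n}0.png",cams.get_image(n))
    c=cams.get_calibration(n);print(n,{k:(v.tolist() if hasattr(v,'tolist') else v) for k,v in c.items()})
print(readout.read_state())
E
```

```text
top {'fx': 513.9577069484847, 'fy': 513.9577069484847, 'cx': 313.3900835361194, 'cy': 209.76432419513014, 'distortion': [-0.03869923090438306, 0.0, 0.0, 0.0, 0.0], 'R': [[0.025200670323330465, -0.9996681255506624, -0.005344620966906854], [-0.9983854158610478, -0.02489536537928682, -0.05105665655518685], [0.05090665586362264, 0.006622653596323757, -0.9986814571464345]], 't': [-17.241525972128816, 569.1848930165033, 1549.9350960802694]}
side {'fx': 477.0882811878245, 'fy': 477.0882811878245, 'cx': 315.39014592997455, 'cy': 196.5395838984961, 'distortion': [0.027423844421766125, 0.0, 0.0, 0.0, 0.0], 'R': [[0.9675308868219619, -0.25275218893428064, -0.0005603877562875482], [-0.1902747769548299, -0.7269054791934547, -0.659851448110348], [0.16637154895082698, 0.6385332844162968, -0.7513958692941017]], 't': [-581.3368607038318, 151.00885621155987, 1163.0564311017067]}
{'clock': 0.1, 'qpos': array([-1.22377118,  0.62925939,  0.03843192,  1.51824852, -0.02700888,
        0.996304  , -0.01998598]), 'qd': array([-0.00057589, -0.00149008, -0.00040906, -0.00320159, -0.00039345,
       -0.00084791, -0.00087206]), 'tau': array([ 2.77928651e-03, -5.64538157e+01,  1.23029765e+00, -1.93974227e+01,
        1.12881640e-02,  5.44244918e-03,  5.56645503e-06]), 'eef_pos': array([260.52011465, 594.90525229, 230.48331192]), 'tool_rot': array([-1.56958763,  1.56909442, -1.98239276]), 'force': array([ 0.17647524, -0.64495663,  0.25999726]), 'torque': array([ 0.02121902,  0.04341187, -0.00613933]), 'width': 85.33217002171364}
```

View pics/top0.png

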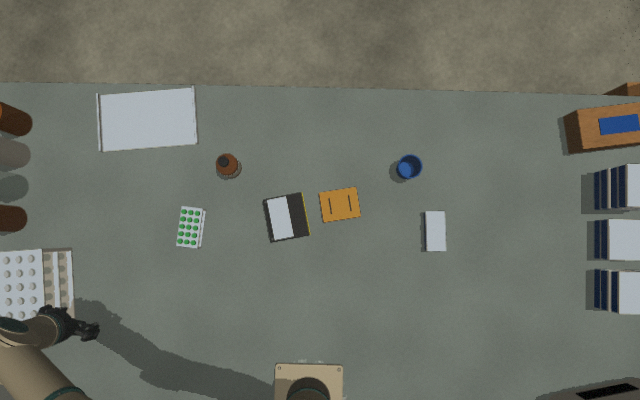

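View pics/side0.png

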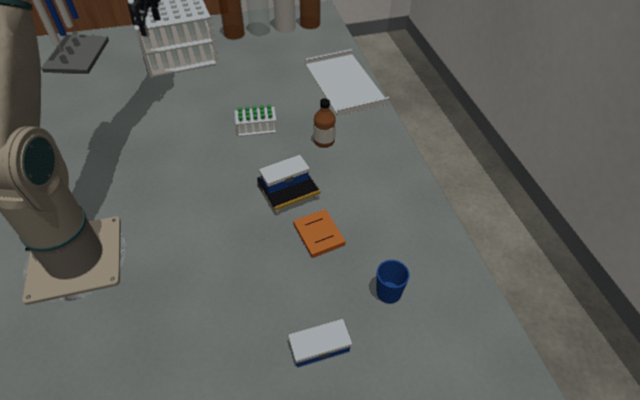

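The top view shows the dock at about (287,217) with its yellow mouth to the right, the shim at (340,204), the loose case at (434,231), the beaker at (409,167), the rack at (190,227) and the bottle at (228,165). I'll rectify the image to measure them.

```bash
cat > h.py <<'E'
import numpy as np,cv2
from cell import cams,readout
def K(n):
    c=cams.get_calibration(n);return np.array([[c['fx'],0,c['cx']],[0,c['fy'],c['cy']],[0,0,1.]]),np.array(c['distortion'],float),np.array(c['R'],float),np.array(c['t'],float)
def proj(n,P):
    k,d,R,t=K(n);return cv2.projectPoints(np.array(P,float).reshape(-1,1,3),cv2.Rodrigues(R)[0],t,k,d)[0].reshape(-1,2)
def topix(n,uv,z):
    k,d,R,t=K(n);p=cv2.undistortPoints(np.array(uv,float).reshape(-1,1,2),k,d).reshape(-1,2)
    r=np.c_[p,np.ones(len(p))]@R; c=-R.T@t
    return (c+r*((z-c[2])/r[:,2])[:,None])[:,:2]
def rect(n,im,z,x0,x1,y0,y1,s=2):
    # columns: world y decreasing (left=+y); rows: x decreasing ; s px/mm
    ys=np.arange(y1,y0,-1/s);xs=np.arange(x1,x0,-1/s)
    Y,X=np.meshgrid(ys,xs);P=np.stack([X,Y,np.full_like(X,z)],-1).reshape(-1,3)
    m=proj(n,P).astype(np.float32).reshape(X.shape+(2,))
    return cv2.remap(im,m,None,cv2.INTER_CUBIC)
def fit(mask_fn,n,im,z,x0,x1,y0,y1,s=2):
    r=rect(n,im,z,x0,x1,y0,y1,s);m=mask_fn(r).astype(np.uint8)
    k,l,st,_=cv2.connectedComponentsWithStats(m);i=1+np.argmax(st[1:,4]);pts=np.argwhere(l==i)
    w=np.c_[x1-pts[:,0]/s,y1-pts[:,1]/s].astype(np.float32)
    c,(a,b),ang=cv2.minAreaRect(w)
    if a<b: a,b,ang=b,a,ang+90
    mu=w.mean(0);ev,V=np.linalg.eigh(np.cov(w.T));v=V[:,1]
    ang2=np.degrees(np.arctan2(v[1],v[0]))
    return dict(rect_c=np.round(c,1),size=np.round((a,b),1),ang=round((ang+90)%180-90,2),mean=np.round(mu,1),pca=round((ang2+90)%180-90,2),eqside=np.round(np.sqrt(12*ev[::-1]),1))
hsv=lambda r:cv2.cvtColor(r,cv2.COLOR_BGR2HSV).astype(int)
orange=lambda r:cv2.morphologyEx(((hsv(r)[...,0]<22)&(hsv(r)[...,1]>150)&(hsv(r)[...,2]>120)).astype(np.uint8),cv2.MORPH_CLOSE,np.ones((15,15)))
white=lambda r:(hsv(r)[...,1]<50)&(hsv(r)[...,2]>150)
yellow=lambda r:(abs(hsv(r)[...,0]-26)<7)&(hsv(r)[...,1]>110)
dark=lambda r:(hsv(r)[...,2]<62)
E
python3 - <<'E'
from h import *
t=cv2.imread('pics/top0.png');s=cv2.imread('pics/side0.png')
a=topix('top',[[340,204],[287,217],[434,231],[409,167]],30);print(a.round())
for n,im in(('top',t),('side',s)):
    S=a[0];print(n,'shim',fit(orange,n,im,20,S[0]-110,S[0]+110,S[1]-90,S[1]+75))
    S=a[1];print(n,'a',fit(white,n,im,81,S[0]-110,S[0]+110,S[1]-70,S[1]+90))
    S=a[2];print(n,'b',fit(white,n,im,45,S[0]-110,S[0]+110,S[1]-90,S[1]+90))
S=a[1]
A=rect('top',t,36,S[0]-100,S[0]+100,S[1]-220,S[1]+100)
B=rect('side',s,36,S[0]-100,S[0]+100,S[1]-220,S[1]+100)
cv2.imwrite('pics/r1.png',A);cv2.imwrite('pics/r2.png',B);print(S,A.shape)
E
```

```text
[[ 588.  -83.]
 [ 545.   76.]
 [ 514. -368.]
 [ 706. -289.]]
top shim {'rect_c': array([588. , -81.3]), 'size': array([114.5,  91.1]), 'ang': -79.41, 'mean': array([588. , -81.3], dtype=float32), 'pca': np.float64(-79.44), 'eqside': array([113.1,  89.8])}
top a {'rect_c': array([540.7,  93.7]), 'size': array([118.8,  56.9]), 'ang': 12.65, 'mean': array([540.5,  93.7], dtype=float32), 'pca': np.float64(12.69), 'eqside': array([117.4,  55.5])}
top b {'rect_c': array([ 514.7, -369.2]), 'size': array([120. ,  57.4]), 'ang': 2.73, 'mean': array([ 514.7, -369.1], dtype=float32), 'pca': np.float64(3.08), 'eqside': array([118.7,  56.1])}
side shim {'rect_c': array([587.3, -81.6]), 'size': array([114.7,  90.9]), 'ang': -79.7, 'mean': array([587.5, -81.7], dtype=float32), 'pca': np.float64(-79.49), 'eqside': array([113.9,  90.2])}
side a {'rect_c': array([540.2,  95.3]), 'size': array([118.3,  57.4]), 'ang': 12.72, 'mean': array([540.3,  95.1], dtype=float32), 'pca': np.float64(12.77), 'eqside': array([117.4,  56. ])}
side b {'rect_c': array([ 513.8, -368.1]), 'size': array([118.,  57.]), 'ang': 2.73, 'mean': array([ 513.7, -368.1], dtype=float32), 'pca': np.float64(2.66), 'eqside': array([117.7,  56.2])}
[544.84569356  75.85831006] (400, 640, 3)
```

View pics/r1.png

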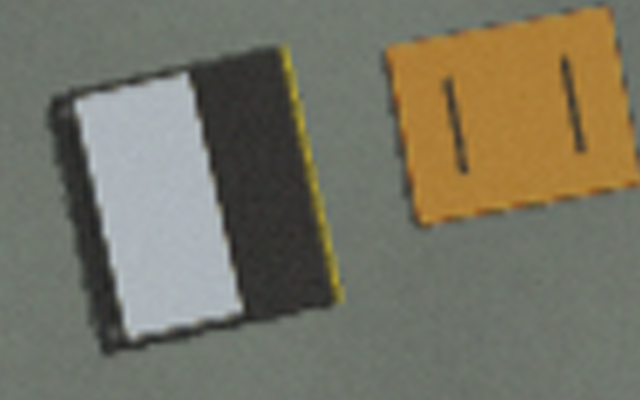

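View pics/r2.png

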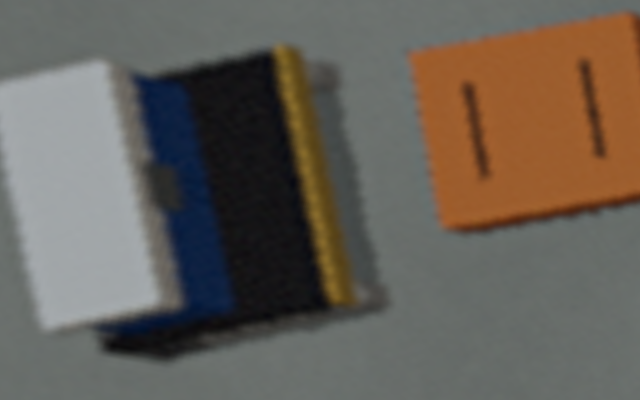

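The rectified views show the dock turned about +12° with its mouth facing the shim. Case A sits aligned on it, with a grey clasp on its mouth side. Next I'll fit the dock outline and zoom in on case B for its clasp.

Run:
```python
from h import *
t=cv2.imread('pics/top0.png');s=cv2.imread('pics/side0.png')
def dk(r):
    h=hsv(r); bench=(abs(h[...,2]-110)<35)&(h[...,1]<60)&(h[...,2]>78)
    return cv2.morphologyEx((~bench).astype(np.uint8),cv2.MORPH_OPEN,np.ones((9,9)))
print(fit(dk,'top',t,36,450,640,-6,170))
r=rect('top',t,36,450,640,-6,170); cv2.imwrite('pics/m.png',dk(r)*255)
for n,im in (('top',t),('side',s)):
    print(n,'yellow',fit(yellow,n,im,36,450,640,0,75))
for n in('top','side'):
    k,d,R,tt=K(n);print(n,-R.T@tt)
c=s[300:380,270:370];cv2.imwrite('pics/cb.png',cv2.resize(c,None,fx=6,fy=6,interpolation=cv2.INTER_CUBIC))
c=s[140:270,240:360];cv2.imwrite('pics/ca.png',cv2.resize(c,None,fx=4.5,fy=4.5,interpolation=cv2.INTER_CUBIC))
c=t[190:260,400:470];cv2.imwrite('pics/cbt.png',cv2.resize(c,None,fx=6,fy=6,interpolation=cv2.INTER_CUBIC))
```

```text
{'rect_c': array([542.1,  97. ]), 'size': array([122.8,  58.9]), 'ang': 12.53, 'mean': array([542.1,  96.9], dtype=float32), 'pca': np.float64(12.72), 'eqside': array([121.2,  57.5])}
top yellow {'rect_c': array([557.5,  20.8]), 'size': array([129.1,   5.5]), 'ang': 12.53, 'mean': array([557.7,  20.7], dtype=float32), 'pca': np.float64(12.48), 'eqside': array([128.3,   4.7])}
side yellow {'rect_c': array([557.1,  19.4]), 'size': array([132.9,  15.8]), 'ang': 12.43, 'mean': array([557.8,  19.3], dtype=float32), 'pca': np.float64(12.84), 'eqside': array([128.9,  13. ])}
top [ 489.79838158  -13.33042131 1576.85996841]
side [ 397.69504485 -779.81524198  973.23343648]
```

View pics/m.png

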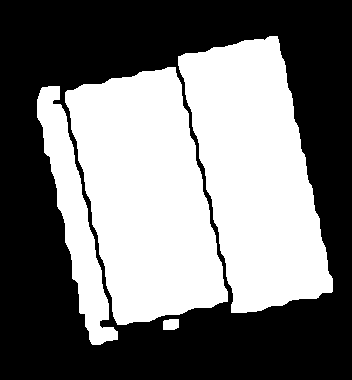

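View pics/cb.png

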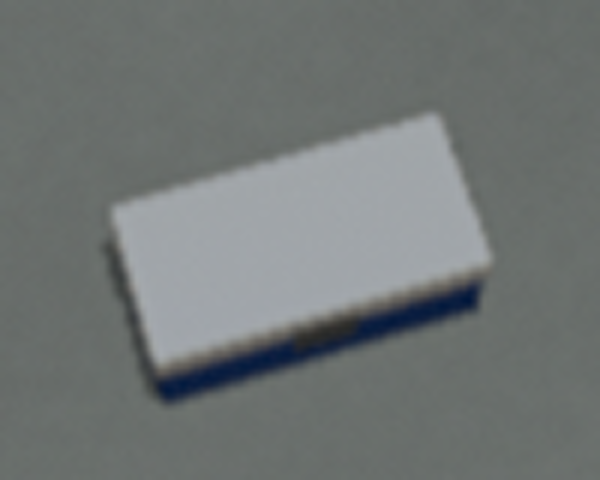

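View pics/ca.png

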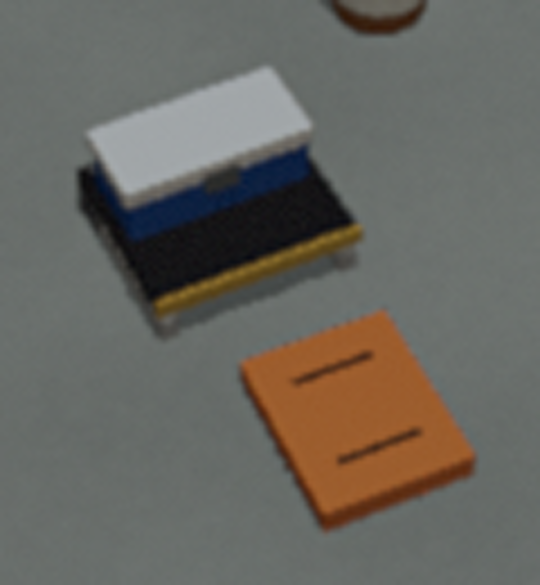

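View pics/cbt.png

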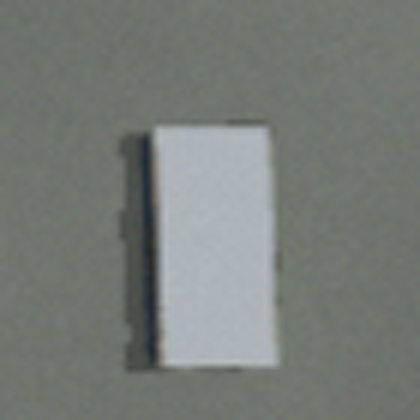

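```bash
cat >> h.py <<'E'
from scipy.spatial.transform import Rotation as Ro
DY=np.radians(12.6);DO=np.array([545.1,76.7])
def d2w(p,yaw=DY,o=DO): c,s=np.cos(yaw),np.sin(yaw);return o+np.array([[c,-s],[s,c]])@np.array(p,float)
def w2d(p,yaw=DY,o=DO): c,s=np.cos(yaw),np.sin(yaw);return np.array([[c,s],[-s,c]])@(np.array(p,float)-o)
def tool(): s=readout.read_state();return s,Ro.from_euler('xyz',s['tool_rot']).as_matrix()
def need(x,y,z,ydeg):
    """shift in tool axes (100mm) and spin units to TCP xyz with tool y at angle ydeg (mod 180)"""
    s,R=tool();d=R.T@(np.array([x,y,z])-s['eef_pos'])/100
    cur=np.degrees(np.arctan2(R[1,1],R[0,1]));e=(ydeg-cur+90)%180-90
    # tool x down: positive spin about tool x turns tool y clockwise seen from above
    print('t',round(s['clock'],2),'pos',s['eef_pos'].round(1),'tooly',round(cur,1),'w',round(s['width'],1),'F',s['force'].round(1),'q7',s['qpos'][6].round(2))
    print('tool axes z dir',R[:,2].round(3),'x',R[:,0].round(3));print('SHIFT',d.round(3),'SPIN',round(-e/45,3))
E
python3 - <<'E'
from h import *
print(w2d([587.7,-81.5]),w2d([540.4,94.5]))
need(605,-185,231,10.5)
E
```

```text
[   7.06379327 -163.68293382] [-0.70385908 18.3965916 ]
t 0.1 pos [260.5 594.9 230.5] tooly 66.3 w 85.3 F [ 0.2 -0.6  0.3] q7 -0.02
tool axes z dir [ 0.916 -0.401  0.   ] x [-0.001 -0.002 -1.   ]
SHIFT [ 5.000e-03 -5.762e+00  6.284e+00] SPIN 1.241
```

```bash
python3 -m creep '[[[0,-0.9,1.0],0,0.5],[[0,-0.9,1.0],0,0.5],[[0,-0.9,1.0],0,0.5]]'; python3 -m creep '[[[0,-0.9,1.0],0,0.5],[[0,-0.9,1.0],0,0.5],[[0,-0.9,1.0],0,0.5]]'; python3 -m creep '[[[0,-0.9,1.0],0,0.5],[[0,-0.9,1.0],0,0.5],[[0,-0.9,1.0],0,0.5]]'
python3 - <<'E'
from h import *
need(605,-185,231,10.5)
E
```

```text
clock: 0.4
eef_pos: [317.7, 469.1, 230.8]
tool_rot: [-1.083, 1.568, -1.498]
force: [1.3, -1.0, -0.6]
width: 44.1
clock: 0.7
eef_pos: [372.9, 346.4, 231.1]
tool_rot: [-1.193, 1.569, -1.608]
force: [1.0, 0.1, -0.1]
width: 42.9
clock: 1.0
eef_pos: [428.1, 224.0, 231.2]
tool_rot: [-1.22, 1.569, -1.636]
force: [-0.5, 0.7, 0.2]
width: 42.3
t 1.0 pos [428.1 224.  231.2] tooly 66.2 w 42.3 F [-0.5  0.7  0.2] q7 0.65
tool axes z dir [ 0.915 -0.404  0.001] x [-0.    -0.002 -1.   ]
SHIFT [ 0.008 -3.027  3.27 ] SPIN 1.237
```

```bash
python3 -m creep '[[[0,-0.93,1.0],0,0.5],[[0,-0.93,1.0],0,0.5],[[0,-0.93,1.0],0,0.5]]'; python3 -m creep '[[[0,-0.93,1.0],0,0.5],[[0,-0.93,1.0],0,0.5],[[0,-0.93,1.0],0,0.5]]'; python3 -m creep '[[[0,-0.93,1.0],0,0.5],[[0,-0.93,1.0],0.3,0.5],[[0,-0.93,1.0],0.5,0.5],[[0,-0.93,1.0],0.8,0.5],[[0,-0.93,1.0],0.9,0.5],[[0,-0.93,1.0],0.9,0.5]]'
python3 - <<'E'
from h import *
need(605,-185,231,10.5)
E
```

```text
clock: 1.3
eef_pos: [482.2, 98.9, 231.2]
tool_rot: [-1.155, 1.57, -1.571]
force: [0.6, 0.3, -0.3]
width: 42.9
clock: 1.6
eef_pos: [536.4, -26.6, 231.1]
tool_rot: [-1.1, 1.57, -1.516]
force: [0.1, 0.4, -0.5]
width: 42.6
clock: 2.2
eef_pos: [589.7, -148.5, 230.6]
tool_rot: [-2.216, 1.569, 2.941]
force: [0.7, 0.5, 0.1]
width: 42.7
t 2.2 pos [ 589.7 -148.5  230.6] tooly 25.5 w 42.7 F [0.7 0.5 0.1] q7 0.83
tool axes z dir [ 0.43  -0.903 -0.001] x [-0.001  0.    -1.   ]
SHIFT [-0.005 -0.019  0.396] SPIN 0.333
```

```bash
python3 -m creep '[[[0,0,0.4],0.17,0.5],[[0.3,0,0.4],0.33,0.5],[[0.6,0,0.4],0.33,0.5],[[1,0,0.4],0.33,0.5],[[1,0,0.4],0.33,0.5]]'
python3 - <<'E'
from h import *
need(606.4,-182,6,10.5)
E
```

```text
clock: 2.7
eef_pos: [603.3, -182.3, 125.9]
tool_rot: [-2.077, 1.559, 2.828]
force: [-0.6, 1.1, -0.3]
width: 43.0
t 2.7 pos [ 603.3 -182.3  125.9] tooly 11.0 w 43.0 F [-0.6  1.1 -0.3] q7 0.71
tool axes z dir [ 0.191 -0.982 -0.006] x [-0.011  0.004 -1.   ]
SHIFT [1.198 0.043 0.01 ] SPIN 0.011
```

```bash
python3 -m creep '[[[0.4,0,0],0,0.5],[[0.7,0,0],0,0.5],[[0.95,0.04,0],0,0.5],[[0.95,0.04,0],0,0.5]]';python3 -m creep '[[[0.15,0,0],0,0.5],[[0.23,0,0],0,0.5],[[0.23,0,0],0,0.5]]'
python3 - <<'E'
from h import *
need(606.4,-182,6,10.5)
for n in("top","side"):
    cv2.imwrite(f"pics/{n}1.png",cams.get_image(n)[120:320,220:460] if n=='top' else cams.get_image(n)[160:320,220:420])
E
cd pics; python3 -c "
import cv2
for n in ('top1','side1'): cv2.imwrite(n+'b.png',cv2.resize(cv2.imread(n+'.png'),None,fx=3,fy=3))"
```

```text
clock: 3.1
eef_pos: [610.2, -182.4, 34.5]
tool_rot: [-2.177, 1.566, 2.728]
force: [-1.3, 0.4, -0.1]
width: 42.7
clock: 3.4
eef_pos: [611.1, -183.3, 13.1]
tool_rot: [-2.22, 1.57, 2.684]
force: [-0.6, -0.2, -0.6]
width: 42.8
t 3.4 pos [ 611.1 -183.3   13.1] tooly 11.0 w 42.8 F [-0.6 -0.2 -0.6] q7 0.75
tool axes z dir [ 0.191 -0.982 -0.   ] x [-0.001  0.    -1.   ]
SHIFT [ 0.071 -0.044 -0.022] SPIN 0.011
```

View pics/top1b.png

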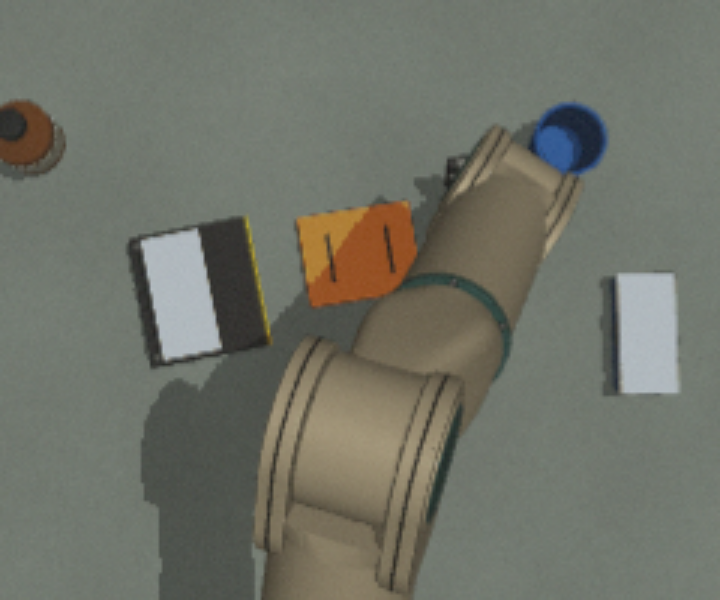

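View pics/side1b.png

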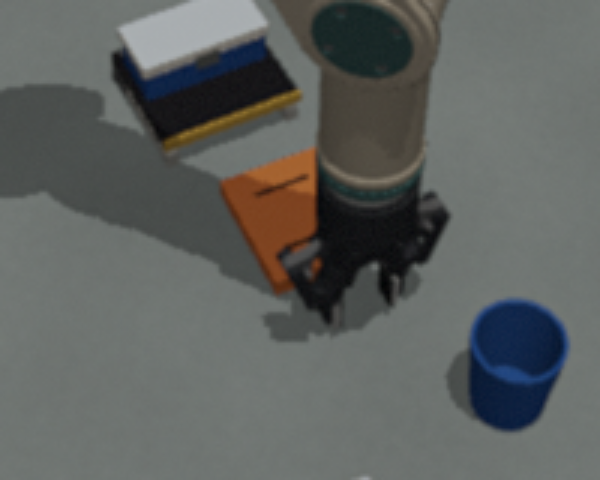

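Run:
```python
from h import *
need(599.3,-143.9,5,10.5)
```

```text
t 3.5 pos [ 611.8 -183.6   14. ] tooly 11.0 w 42.8 F [-0.4 -0.1 -0.4] q7 0.75
tool axes z dir [ 0.191 -0.982  0.   ] x [ 0.001 -0.    -1.   ]
SHIFT [ 0.089 -0.047 -0.413] SPIN 0.011
```

```bash
python3 -m creep '[[[0.08,-0.05,0],0.01,0.5],[[0.08,-0.05,-0.1],0.01,0.5],[[0.08,-0.05,-0.25],0.01,0.5],[[0.08,-0.05,-0.3],0.01,0.5],[[0.08,-0.05,-0.35],0.01,0.5],[[0.08,-0.05,-0.38],0.01,0.5],[[0.08,-0.05,-0.41],0.01,0.5],[[0.08,-0.05,-0.41],0.01,0.5]]'
python3 - <<'E'
from h import *
p=d2w([0,-198.5]);need(*p,5,12.6)
im=cams.get_image('top');print(fit(orange,'top',im,20,500,690,-160,-15))
s=cams.get_image('side');cv2.imwrite('pics/s2.png',cv2.resize(s[160:320,220:420],None,fx=3,fy=3))
E
```

```text
clock: 4.3
eef_pos: [598.9, -144.3, 5.5]
tool_rot: [0.596, 1.57, -0.79]
force: [0.1, -2.0, 0.2]
width: 42.9
t 4.3 pos [ 598.9 -144.3    5.5] tooly 10.5 w 42.9 F [ 0.1 -2.   0.2] q7 0.71
tool axes z dir [ 0.183 -0.983  0.001] x [ 0. -0. -1.]
SHIFT [ 0.005 -0.054 -0.287] SPIN -0.046
{'rect_c': array([585.5, -70.9]), 'size': array([108.6,  90.8]), 'ang': -79.14, 'mean': array([590.6, -58.9], dtype=float32), 'pca': np.float64(-37.61), 'eqside': array([100.1,  69.5])}
```

View pics/s2.png

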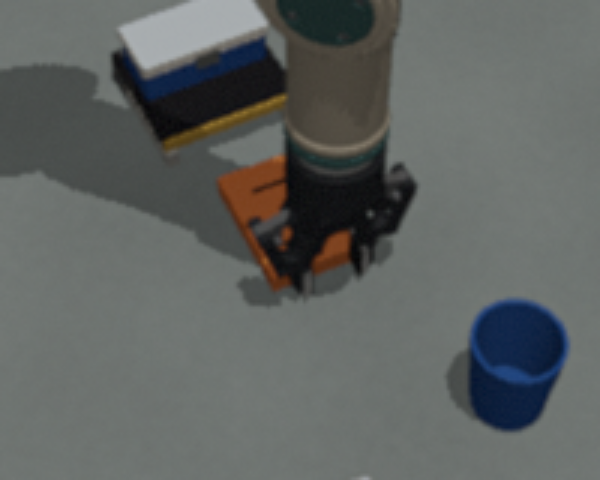

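```bash
python3 -m creep '[[[0,-0.01,-0.04],-0.01,0.5],[[0,-0.01,-0.08],-0.02,0.5],[[0,-0.02,-0.12],-0.03,0.5],[[0,-0.03,-0.16],-0.04,0.5],[[0,-0.04,-0.2],-0.046,0.5],[[0,-0.05,-0.24],-0.046,0.5],[[0,-0.055,-0.28],-0.046,0.5],[[0,-0.055,-0.28],-0.046,0.5]]'
python3 - <<'E'
from h import *
p=d2w([0,-198.5]);need(*p,5,12.6)
im=cams.get_image('top');
s=cams.get_image('side');cv2.imwrite('pics/s3.png',cv2.resize(s[160:320,220:420],None,fx=3,fy=3))
r=rect('top',im,20,480,680,-160,140,2);cv2.imwrite('pics/t3.png',r)
E
```

```text
clock: 5.2
eef_pos: [587.8, -116.6, 5.3]
tool_rot: [-2.561, 1.57, 2.372]
force: [-0.2, -0.3, 2.0]
width: 42.6
t 5.2 pos [ 587.8 -116.6    5.3] tooly 12.7 w 42.6 F [-0.2 -0.3  2. ] q7 0.72
tool axes z dir [ 0.219 -0.976 -0.001] x [-0.001  0.001 -1.   ]
SHIFT [0.003 0.005 0.005] SPIN 0.001
```

View pics/t3.png

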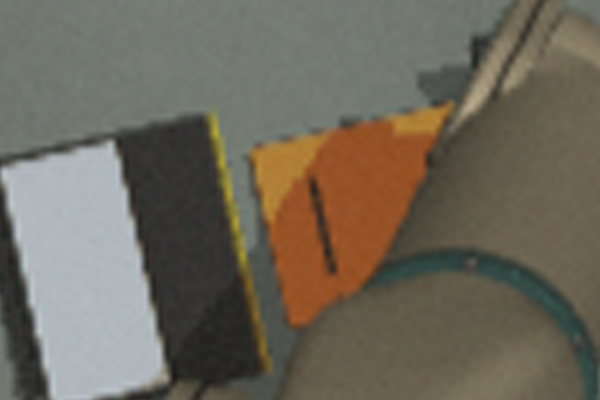

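View pics/s3.png

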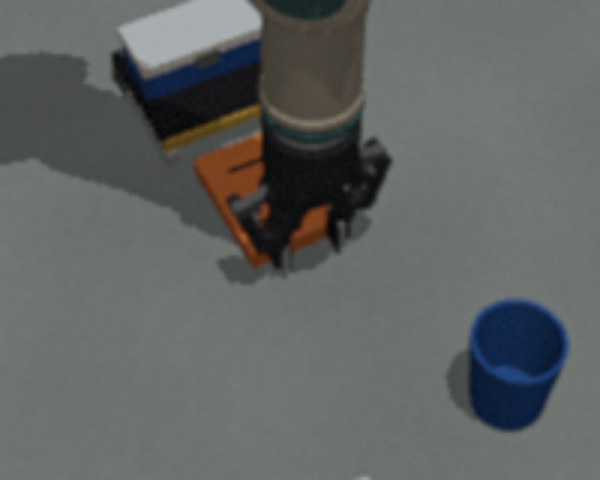

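Shim's front corners are at (251,150) and (293,326) in the rectified view. That puts it about 0 mm off the dock midline, roughly 13° turned, and 14 mm short of the mouth, so I'll keep pushing straight.

```bash
python3 -m creep '[[[0,0,-0.03],0,0.5],[[0,0,-0.06],0,0.5],[[0,0,-0.1],0,0.5],[[0,0,-0.14],0,0.5],[[0,0,-0.18],0,0.5],[[0,0,-0.22],0,0.5],[[0,0,-0.26],0,0.5],[[0,0,-0.3],0,0.5],[[0,0,-0.34],0,0.5],[[0,0,-0.38],0,0.5],[[0,0,-0.42],0,0.5],[[0,0,-0.46],0,0.5],[[0,0,-0.5],0,0.5]]'
python3 - <<'E'
from h import *
p=d2w([0,-91]);need(*p,5,12.6)
E
```

```text
clock: 6.6
eef_pos: [577.1, -68.5, 5.3]
tool_rot: [-2.579, 1.571, 2.353]
force: [-0.4, -1.9, -1.7]
width: 42.5
t 6.6 pos [577.1 -68.5   5.3] tooly 12.6 w 42.5 F [-0.4 -1.9 -1.7] q7 0.66
tool axes z dir [ 0.218 -0.976 -0.   ] x [-0.  0. -1.]
SHIFT [ 0.003  0.004 -0.576] SPIN 0.0
```

```bash
python3 -m creep '[[[0,0,-0.04],0,0.5],[[0,0,-0.08],0,0.5],[[0,0,-0.12],0,0.5],[[0,0,-0.16],0,0.5],[[0,0,-0.2],0,0.5],[[0,0,-0.24],0,0.5],[[0,0,-0.28],0,0.5],[[0,0,-0.32],0,0.5],[[0,0,-0.36],0,0.5],[[0,0,-0.4],0,0.5],[[0,0,-0.43],0,0.5],[[0,0,-0.46],0,0.5],[[0,0,-0.46],0,0.5]]'
python3 - <<'E'
from h import *
p=d2w([0,-91]);need(*p,5,12.6)
cv2.imwrite('pics/s4.png',cv2.resize(cams.get_image('side')[140:300,220:420],None,fx=4,fy=4))
E
```

```text
clock: 7.9
eef_pos: [567.1, -23.1, 5.3]
tool_rot: [-2.875, 1.57, 2.058]
force: [-0.7, 0.9, 0.3]
width: 42.6
t 7.9 pos [567.1 -23.1   5.3] tooly 12.7 w 42.6 F [-0.7  0.9  0.3] q7 0.61
tool axes z dir [ 0.219 -0.976 -0.001] x [-0.     0.001 -1.   ]
SHIFT [ 0.003  0.004 -0.112] SPIN 0.001
```

View pics/s4.png

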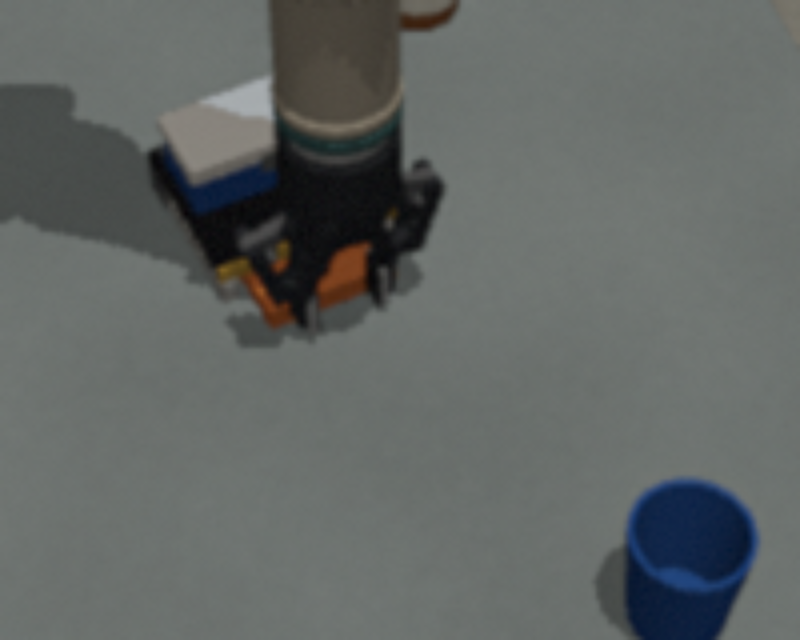

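The shim is going in straight. I'll creep on in small steps until the force rises.

```bash
python3 -m creep '[[[0,0,-0.02],0,0.5],[[0,0,-0.04],0,0.5],[[0,0,-0.06],0,0.5],[[0,0,-0.08],0,0.5],[[0,0,-0.09],0,0.5]]'; python3 -m creep '[[[0,0,-0.01],0,0.5],[[0,0,-0.02],0,0.5],[[0,0,-0.03],0,0.5]]';python3 -m creep '[[[0,0,-0.01],0,0.5],[[0,0,-0.02],0,0.5]]'
```

```text
clock: 8.45
eef_pos: [565.4, -15.2, 5.4]
tool_rot: [0.801, 1.57, -0.549]
force: [-0.1, -2.2, -0.0]
width: 42.6
clock: 8.75
eef_pos: [564.7, -12.4, 5.4]
tool_rot: [0.738, 1.57, -0.612]
force: [0.0, -2.7, 1.6]
width: 42.3
clock: 8.95
eef_pos: [564.3, -10.4, 5.4]
tool_rot: [0.776, 1.57, -0.575]
force: [0.1, -3.7, 0.2]
width: 42.5
```

Run:
```python
from h import *
s=readout.read_state();print(w2d(s['eef_pos'][:2]),s['force'],s['tau'][:2])
```

```text
[ -0.26540044 -89.1670569 ] [ 0.10082435 -3.73664048  0.1702527 ] [ -1.61671836 -54.77730632]
```

```bash
python3 -m creep '[[[0,0,-0.01],0,0.5],[[0,0,-0.02],0,0.5]]'; python3 -m creep '[[[0,0,-0.01],0,0.5],[[0,0,-0.01],0,0.5]]'
```

```text
clock: 9.15
eef_pos: [564.0, -9.1, 5.4]
tool_rot: [0.389, 1.569, -0.962]
force: [0.2, -6.1, 0.2]
width: 42.8
clock: 9.35
eef_pos: [563.9, -9.1, 5.4]
tool_rot: [0.239, 1.568, -1.113]
force: [1.1, -5.4, 1.0]
width: 42.7
```

```bash
python3 -m creep '[[[0,0,-0.02],0,0.5],[[0,0,-0.03],0,0.5],[[0,0,-0.03],0,0.5]]';  python3 -m creep '[[[0,0,-0.02],0,0.5],[[0,0,-0.03],0,0.5],[[0,0,-0.03],0,0.5]]'
```

```text
clock: 9.65
eef_pos: [563.6, -9.0, 5.5]
tool_rot: [0.168, 1.565, -1.186]
force: [2.3, -10.5, -1.0]
width: 42.9
clock: 9.95
eef_pos: [563.5, -9.0, 5.6]
tool_rot: [0.19, 1.561, -1.166]
force: [1.9, -14.8, -1.1]
width: 42.6
```

It has stopped hard at about 15 N with no advance. I'll back straight off, lift, and check by camera.

```bash
python3 -m creep '[[[0,0,0.1],0,0.5],[[0,0,0.3],0,0.5],[[0,0,0.6],0,0.5],[[0,0,0.8],0,0.5],[[-0.3,0,1],0,0.5],[[-0.8,0,1],0,0.5],[[-1,0,1],0,0.5],[[-1,0,1],0,0.2]]'; python3 -m creep '[[[-0.4,0,0.5],0,0],[[-0.6,0,1],0,0],[[-0.6,0,1],0,0],[[-0.6,0,1],0,0]]'
python3 - <<'E'
from h import *
t=cams.get_image('top');s=cams.get_image('side');cv2.imwrite('pics/t5.png',t);cv2.imwrite('pics/s5.png',s)
cv2.imwrite('pics/s5c.png',cv2.resize(s[140:270,220:360],None,fx=4.5,fy=4.5))
cv2.imwrite('pics/t5c.png',rect('top',t,36,440,660,-80,180,3))
for n,im in(('top',t),('side',s)): print(n,'a',fit(white,n,im,81,435,655,6,166)); print(n,'b',fit(white,n,im,45,404,624,-459,-279));print(n,'shim',fit(orange,n,im,20,500,640,-80,60))
need(514.2,-368.6,150,92.7)
E
```

```text
clock: 10.75
eef_pos: [586.0, -97.9, 108.3]
tool_rot: [1.639, 1.566, 0.29]
force: [-0.7, 0.7, -0.4]
width: 55.7
clock: 11.15
eef_pos: [605.8, -199.5, 165.5]
tool_rot: [0.404, 1.569, -0.95]
force: [-0.7, 1.1, -1.3]
width: 85.4
top a {'rect_c': array([540.6,  93.7]), 'size': array([119.2,  57. ]), 'ang': 12.73, 'mean': array([540.6,  93.7], dtype=float32), 'pca': np.float64(12.69), 'eqside': array([117.6,  55.7])}
top b {'rect_c': array([ 514.8, -369.3]), 'size': array([120.1,  57.9]), 'ang': 2.66, 'mean': array([ 514.8, -369.2], dtype=float32), 'pca': np.float64(3.12), 'eqside': array([118.9,  56.6])}
top shim {'rect_c': array([559.3,  10.6]), 'size': array([91.7, 18.4]), 'ang': 12.72, 'mean': array([559.3,  10.3], dtype=float32), 'pca': np.float64(12.53), 'eqside': array([89.2, 16.7])}
side a {'rect_c': array([540.3,  95.2]), 'size': array([119.6,  59.1]), 'ang': 12.89, 'mean': array([540.4,  95.1], dtype=float32), 'pca': np.float64(12.74), 'eqside': array([118.7,  57.6])}
side b {'rect_c': array([ 513.9, -368.1]), 'size': array([119.1,  58. ]), 'ang': 2.6, 'mean': array([ 513.8, -368.1], dtype=float32), 'pca': np.float64(2.67), 'eqside': array([118.6,  57.4])}
side shim {'rect_c': array([565.2,  20.5]), 'size': array([126.5,  37.5]), 'ang': 12.35, 'mean': array([555.4,  17.8], dtype=float32), 'pca': np.float64(17.23), 'eqside': array([96. , 36.3])}
t 11.25 pos [ 605.  -194.2  163.6] tooly 12.7 w 85.3 F [-0.4  0.4  0.3] q7 0.74
tool axes z dir [ 0.219 -0.976 -0.004] x [-0.003  0.003 -1.   ]
SHIFT [ 0.133 -1.268  1.502] SPIN -1.778
```

View pics/s5c.png

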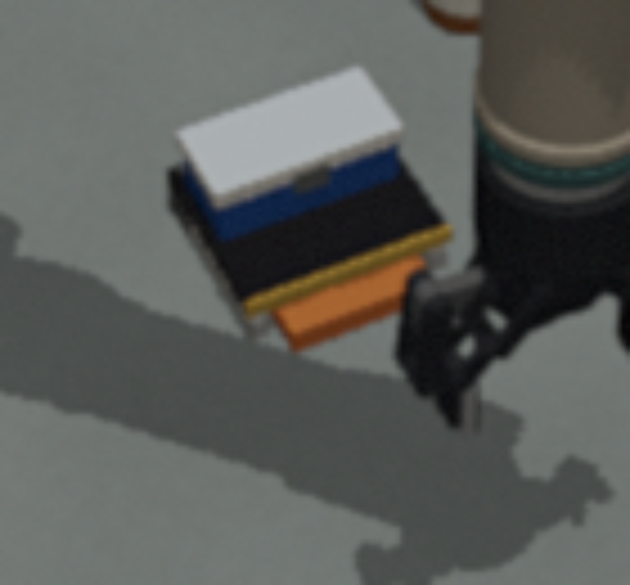

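View pics/t5c.png

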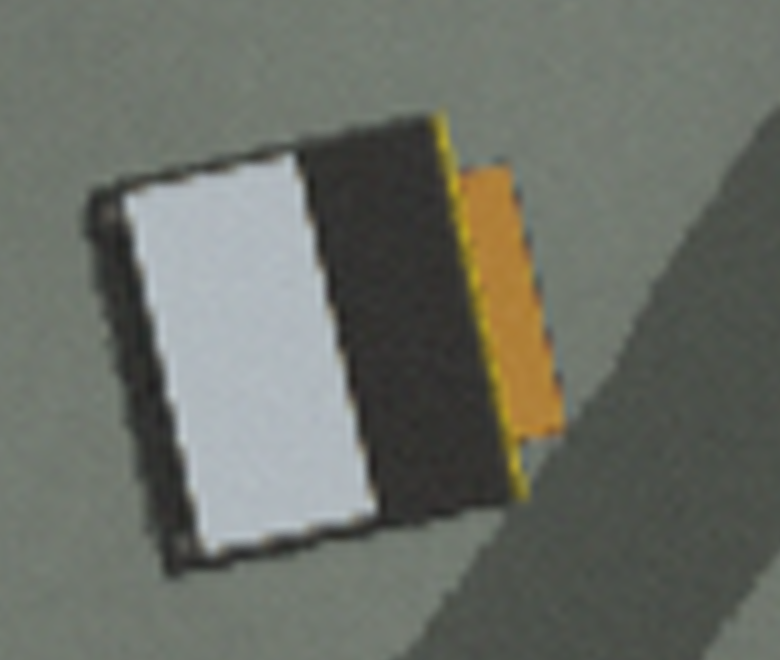

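The shim is home. About 19 mm stands out of the mouth evenly (rectified x≈465–560, y≈170–435), it is square with the dock, and case A is unmoved. Next is case B.

```bash
python3 -m creep '[[[0,-0.3,0.3],0.19,0],[[0,-0.6,0.7],0.38,0],[[0,-0.85,1],0.57,0],[[0,-0.85,1],0.76,0],[[0,-0.85,1],0.95,0],[[0,-0.85,1],1,0],[[0,-0.85,1],1,0]]'; python3 -m creep '[[[0,0,0],0.19,0],[[0,0,0],0.38,0],[[0,0,0],0.57,0],[[0,0,0],0.76,0],[[0,0,0],0.95,0],[[0,0,0],1,0],[[0,0,0],1,0]]'
python3 - <<'E'
from h import *
need(514.3,-368.6,120,92.7)
E
```

```text
clock: 11.95
eef_pos: [544.8, -309.1, 163.3]
tool_rot: [-1.907, 1.566, 2.243]
force: [0.3, 0.5, -0.2]
width: 85.2
clock: 12.65
eef_pos: [544.8, -310.4, 163.9]
tool_rot: [-1.089, 1.568, 2.276]
force: [-0.6, 0.3, -0.2]
width: 85.5
t 12.65 pos [ 544.8 -310.4  163.9] tooly -77.2 w 85.5 F [-0.6  0.3 -0.2] q7 -0.3
tool axes z dir [-0.975 -0.221  0.001] x [-0.002  0.002 -1.   ]
SHIFT [0.439 0.501 0.426] SPIN 0.224
```

```bash
python3 -m creep '[[[0,0.25,0.2],0.15,0],[[0,0.5,0.43],0.224,0],[[0.2,0.5,0.43],0.224,0],[[0.44,0.5,0.43],0.224,0],[[0.44,0.5,0.43],0.224,0],[[0.44,0.5,0.43],0.224,0]]'
python3 - <<'E'
from h import *
need(514.3,-368.6,8,92.7)
E
```

```text
clock: 13.25
eef_pos: [513.8, -370.1, 121.0]
tool_rot: [-1.024, 1.569, 2.164]
force: [0.3, -0.2, 0.8]
width: 85.5
t 13.25 pos [ 513.8 -370.1  121. ] tooly -87.4 w 85.5 F [ 0.3 -0.2  0.8] q7 -0.32
tool axes z dir [-0.999 -0.046  0.001] x [-0.001  0.001 -1.   ]
SHIFT [ 1.13  -0.013 -0.007] SPIN -0.001
```

```bash
python3 -m creep '[[[0.2,-0.01,0],0,0],[[0.4,-0.01,0],0,0],[[0.6,-0.01,0],0,0],[[0.8,-0.01,0],0,0],[[0.95,-0.01,0],0,0],[[1,-0.01,0],0,0],[[1,-0.01,0],0,0]]'; python3 -m creep '[[[0.06,0,0],0,0],[[0.12,0,0],0,0],[[0.12,0,0],0,0]]'
python3 - <<'E'
from h import *
need(514.3,-368.6,8,92.7)
s=cams.get_image('side');cv2.imwrite('pics/s6c.png',cv2.resize(s[250:400,240:400],None,fx=4,fy=4))
E
```

```text
clock: 13.95
eef_pos: [513.8, -369.9, 21.3]
tool_rot: [-0.792, 1.571, 2.395]
force: [-0.3, -0.6, 0.5]
width: 85.5
clock: 14.25
eef_pos: [513.6, -369.6, 8.9]
tool_rot: [-1.07, 1.57, 2.116]
force: [0.3, 0.3, 0.1]
width: 85.3
t 14.25 pos [ 513.6 -369.6    8.9] tooly -87.5 w 85.3 F [0.3 0.3 0.1] q7 -0.22
tool axes z dir [-0.999 -0.044  0.   ] x [-0.     0.001 -1.   ]
SHIFT [ 0.009 -0.01  -0.008] SPIN -0.003
```

View pics/s6c.png

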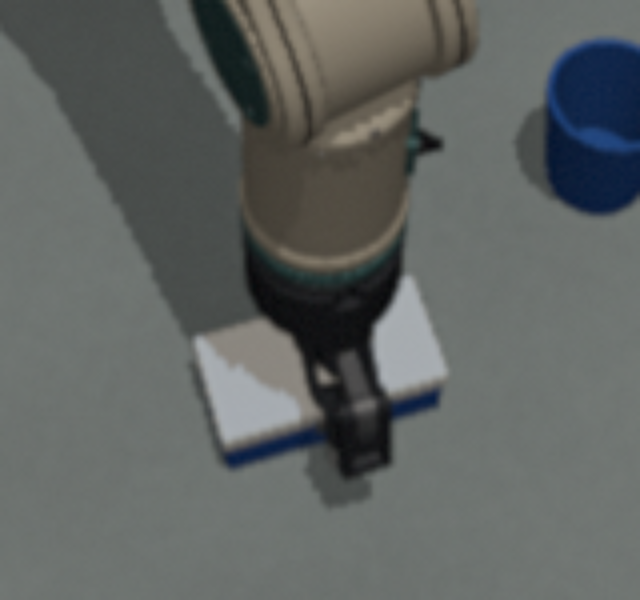

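The fingers straddle the middle of case B, with the near finger at about (360,440) just in front of the clasp side. Closing now.

```bash
python3 -m creep '[[[0,0,0],0,0.6],[[0,0,0],0,1],[[0,0,0],0,1],[[0,0,0],0,1],[[0,0,0],0,1],[[0,0,0],0,1]]'; python3 -m creep '[[[-0.05,0,0],0,1],[[-0.1,0,0],0,1],[[-0.2,0,0],0,1],[[-0.4,0,0],0,1],[[-0.6,0,0],0,1],[[-0.8,0,0],0,1],[[-1,0,0],0,1],[[-1,0,0],0,1],[[-1,0,0],0,1]]'
python3 -m creep '[[[-0.2,0,0],0,1],[[-0.4,0,0],0,1],[[-0.6,0,0],0,1],[[-0.8,0,0],0,1],[[-0.8,0,0],0,1]]'
python3 - <<'E'
from h import *
need(540.4,94.4,190,102.7)
s=cams.get_image('side');cv2.imwrite('pics/s7c.png',cv2.resize(s[200:400,200:440],None,fx=3,fy=3))
E
```

```text
clock: 14.9
eef_pos: [513.9, -370.0, 9.8]
tool_rot: [3.115, 1.57, 0.018]
force: [-0.5, 0.5, 6.1]
width: 57.3
clock: 15.8
eef_pos: [513.8, -369.8, 109.3]
tool_rot: [-3.075, 1.57, 0.111]
force: [0.6, 0.3, -3.3]
width: 57.2
clock: 16.3
eef_pos: [514.3, -370.9, 190.5]
tool_rot: [2.329, 1.568, -0.768]
force: [0.0, -0.1, -2.5]
width: 57.2
t 16.3 pos [ 514.3 -370.9  190.5] tooly -87.5 w 57.2 F [ 0.  -0.1 -2.5] q7 -0.38
tool axes z dir [-0.999 -0.044 -0.002] x [ 0.002 -0.002 -1.   ]
SHIFT [-4.000e-03 -4.637e+00 -4.670e-01] SPIN -0.226
```

View pics/s7c.png

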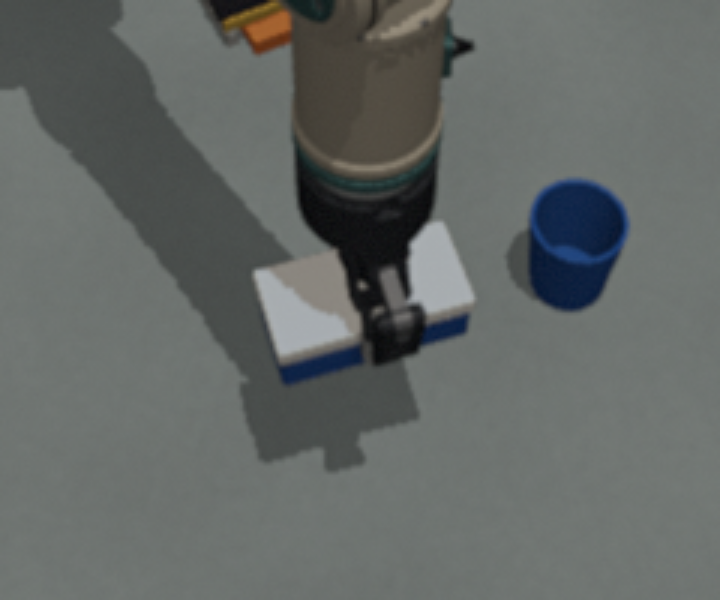

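```bash
python3 -m creep '[[[0,-0.15,0],0,1],[[0,-0.4,0],0,1],[[0,-0.7,0],0,1],[[0,-1,-0.1],0,1]]'; python3 -m creep '[[[0,-0.3,0],0,1],[[0,-0.6,-0.1],0,1],[[0,-1,-0.1],0,1]]'; python3 -m creep '[[[0,-0.3,0],0,1],[[0,-0.6,-0.1],0,1],[[0,-1,-0.1],0,1]]'; python3 -m creep '[[[0,-0.3,0],0,1],[[0,-0.6,-0.1],0,1],[[0,-0.9,-0.1],-0.05,1],[[0,-1,-0.1],-0.1,1],[[0,-1,-0.1],-0.15,1],[[0,-1,-0.1],-0.2,1],[[0,-1,-0.1],-0.2,1]]'
python3 - <<'E'
from h import *
need(540.4,94.4,150,102.7)
E
```

```text
clock: 16.75
eef_pos: [516.8, -267.1, 187.4]
tool_rot: [-0.63, 1.566, 2.554]
force: [0.3, -0.0, -2.0]
width: 57.6
clock: 17.05
eef_pos: [524.7, -167.4, 187.8]
tool_rot: [0.079, 1.57, -3.018]
force: [0.9, 0.5, -2.2]
width: 57.5
clock: 17.35
eef_pos: [530.0, -67.2, 188.0]
tool_rot: [0.445, 1.569, -2.652]
force: [1.5, -1.1, -3.0]
width: 57.2
clock: 18.05
eef_pos: [534.6, 31.6, 188.4]
tool_rot: [-0.223, 1.569, 3.12]
force: [-0.3, -0.9, -2.6]
width: 57.2
t 18.05 pos [534.6  31.6 188.4] tooly -78.4 w 57.2 F [-0.3 -0.9 -2.6] q7 -0.82
tool axes z dir [-0.98  -0.201  0.002] x [-0.002  0.    -1.   ]
SHIFT [ 0.384 -0.603 -0.183] SPIN -0.025
```

```bash
python3 -m creep '[[[0,-0.2,-0.05],0,1],[[0,-0.4,-0.1],-0.025,1],[[0,-0.6,-0.18],-0.025,1],[[0.1,-0.6,-0.18],-0.025,1],[[0.25,-0.6,-0.18],-0.025,1],[[0.35,-0.6,-0.18],-0.025,1],[[0.35,-0.6,-0.18],-0.025,1],[[0.35,-0.6,-0.18],-0.025,1]]'
python3 - <<'E'
from h import *
need(540.4,94.4,150,102.7)
t=cams.get_image('top');s=cams.get_image('side')
cv2.imwrite('pics/s8.png',s);cv2.imwrite('pics/t8.png',t)
cv2.imwrite('pics/s8c.png',cv2.resize(s[100:260,200:380],None,fx=4,fy=4))
cv2.imwrite('pics/t8c.png',cv2.resize(t[150:270,220:360],None,fx=4.5,fy=4.5))
E
```

```text
clock: 18.85
eef_pos: [541.3, 92.7, 153.9]
tool_rot: [0.461, 1.57, -2.461]
force: [-0.2, 0.4, -2.7]
width: 57.1
t 18.85 pos [541.3  92.7 153.9] tooly -77.4 w 57.1 F [-0.2  0.4 -2.7] q7 -0.87
tool axes z dir [-0.976 -0.217  0.001] x [-0.001 -0.001 -1.   ]
SHIFT [ 0.039 -0.019  0.005] SPIN -0.003
```

View pics/s8c.png

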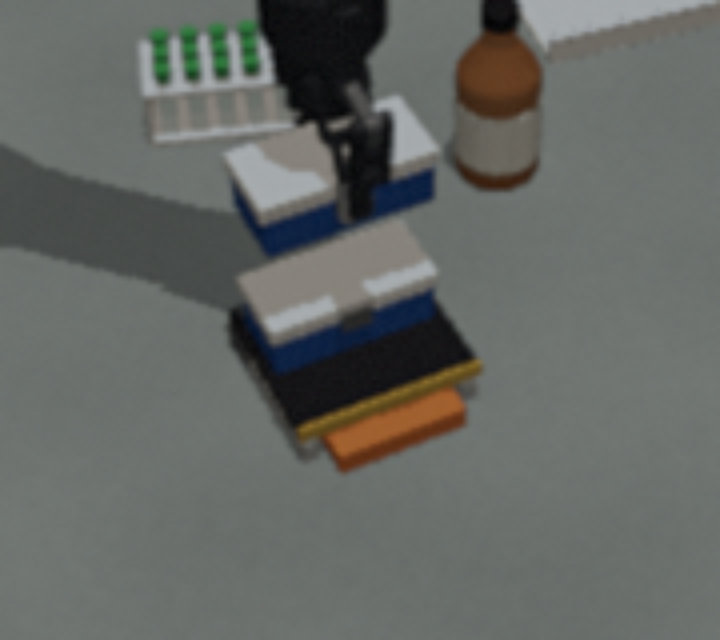

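View pics/t8c.png

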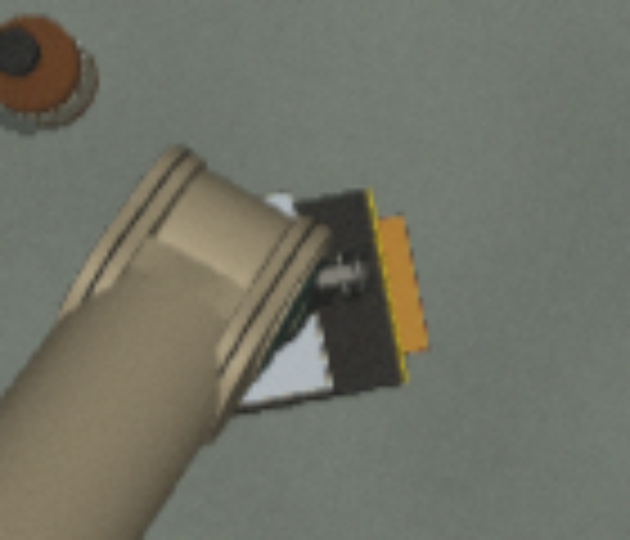

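```bash
cat >> h.py <<'E'
def box(c,yaw,z0,h=45,L=120,W=58):
    return np.array([[*d2w([sx*L/2,sy*W/2],yaw,np.array(c)),z] for z in(z0,z0+h) for sx,sy in((-1,-1),(1,-1),(1,1),(-1,1))])
def overlay(n,im,boxes,x0,x1,y0,y1,f,out):
    o=cv2.resize(im[y0:y1,x0:x1],None,fx=f,fy=f,interpolation=cv2.INTER_CUBIC)
    for b,col in boxes:
        p=((proj(n,b)+0.5-[x0,y0])*f)
        for i,j in((0,1),(4,5),(5,6),(6,7),(7,4),(0,4),(1,5),(3,7),(3,0)):
            cv2.line(o,tuple(int(v) for v in p[i]),tuple(int(v) for v in p[j]),col,1,cv2.LINE_AA)
    cv2.imwrite(out,o)
E
python3 - <<'E'
from h import *
s=cv2.imread('pics/s8.png')
r=np.radians(12.7)
overlay('side',s,[(box([540.4,94.4],r,36),(0,0,255)),(box([541.3,92.7],np.radians(12.6),144.4),(0,255,0))],245,325,115,200,7,'pics/o8.png')
E
```

```text
(no output)
```

View pics/o8.png

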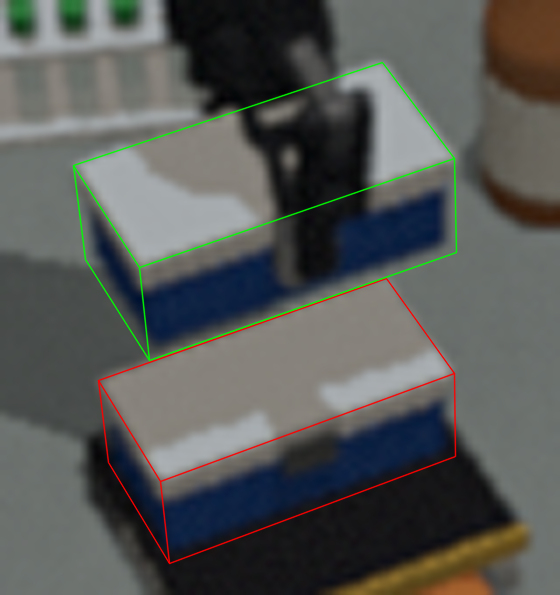

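Run:
```python
from h import *
s=cv2.imread('pics/s8.png')
r=np.radians(12.7)
A=[(box([540.4,94.4],r,36),(0,0,255))];B=[(box([541.3,92.7],np.radians(12.6),144.4),(0,255,0))]
overlay('side',s,B,252,277,130,170,14,'pics/a1.png');overlay('side',s,B,295,315,118,158,14,'pics/a2.png')
overlay('side',s,A,255,280,162,202,14,'pics/a3.png');overlay('side',s,A,295,315,148,188,14,'pics/a4.png')
cv2.imwrite('pics/a5.png',np.hstack([cv2.resize(cv2.imread(f'pics/a{i}.png'),None,fx=.6 if 0 else 0.6,fy=.6) if 0 else cv2.imread(f'pics/a{i}.png')[:560] for i in (1,3)])) 
cv2.imwrite('pics/a6.png',np.hstack([cv2.imread(f'pics/a{i}.png') for i in (2,4)]))
```

```text
(no output)
```

View pics/a5.png

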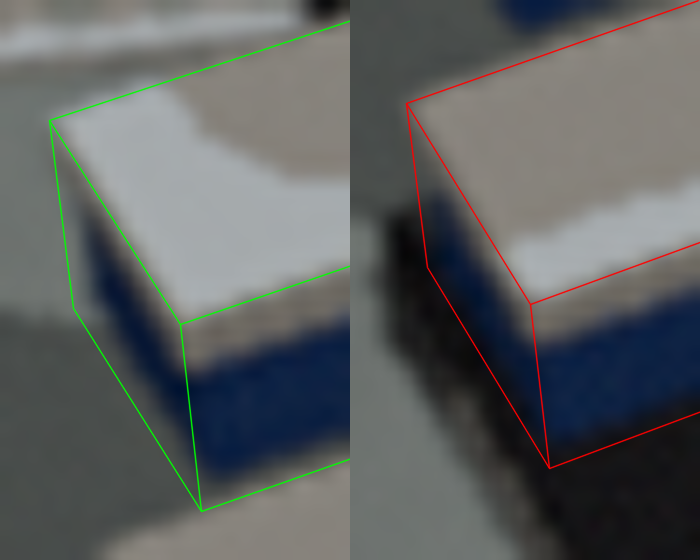

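View pics/a6.png

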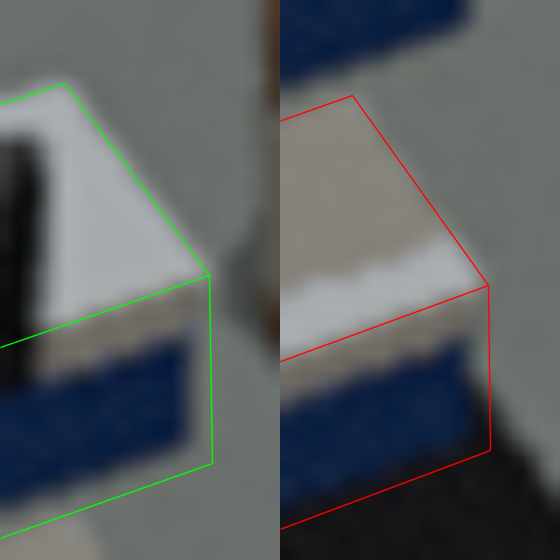

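Both outlines match their lids to within about 1 px, so the grasp offset is small. I'll shift 1.5 mm and come down slowly.

```bash
python3 -m creep '[[[0,-0.015,0.005],0,1],[[0.1,-0.015,0.005],0,1],[[0.2,-0.015,0.005],0,1],[[0.3,-0.015,0.005],0,1],[[0.4,-0.015,0.005],0,1],[[0.48,-0.015,0.005],0,1],[[0.54,-0.015,0.005],0,1],[[0.56,-0.015,0.005],0,1],[[0.56,-0.015,0.005],0,1],[[0.56,-0.015,0.005],0,1]]'
python3 - <<'E'
from h import *
need(540.4,94.0,90.3,102.7)
s=cams.get_image('side');cv2.imwrite('pics/s9.png',s)
st=readout.read_state()
overlay('side',s,[(box([540.4,94.4],np.radians(12.7),36),(0,0,255)),(box(st['eef_pos'][:2],np.radians(12.6),st['eef_pos'][2]-9.3),(0,255,0))],245,325,125,200,8,'pics/o9.png')
E
```

```text
clock: 19.95
eef_pos: [541.1, 95.1, 98.6]
tool_rot: [3.035, 1.57, 0.114]
force: [0.3, -0.1, -2.6]
width: 57.3
t 19.95 pos [541.1  95.1  98.6] tooly -77.3 w 57.3 F [ 0.3 -0.1 -2.6] q7 -0.8
tool axes z dir [-0.976 -0.219 -0.001] x [ 0.001  0.    -1.   ]
SHIFT [0.083 0.009 0.009] SPIN -0.001
```

View pics/o9.png

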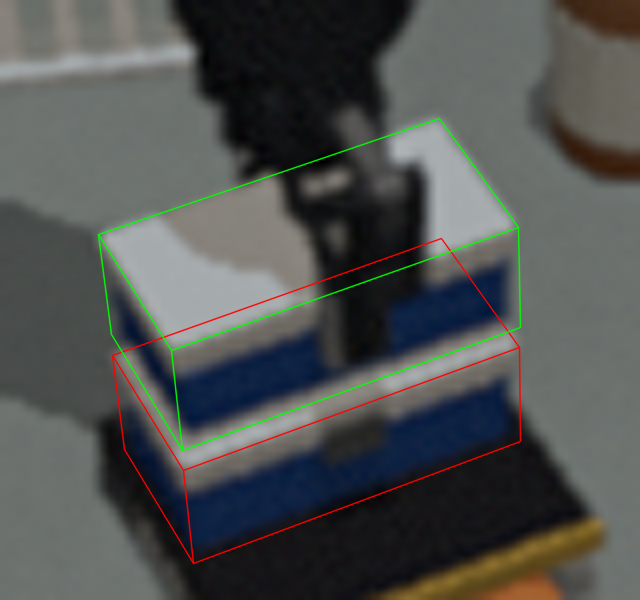

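```bash
python3 -m creep '[[[0.01,0.008,0.007],0,1],[[0.02,0.008,0.007],0,1],[[0.03,0.008,0.007],0,1],[[0.04,0.008,0.007],0,1],[[0.05,0.008,0.007],0,1],[[0.06,0.008,0.007],0,1],[[0.06,0.008,0.007],0,1]]'; python3 -m creep '[[[0.01,0,0],0,1],[[0.01,0,0],0,1]]';  python3 -m creep '[[[0.01,0,0],0,1],[[0.01,0,0],0,1]]'
```

```text
clock: 20.7
eef_pos: [540.1, 94.2, 92.1]
tool_rot: [-0.087, 1.57, -3.008]
force: [0.6, -0.6, -2.9]
width: 57.4
clock: 20.9
eef_pos: [540.2, 94.2, 91.2]
tool_rot: [-0.408, 1.571, 2.955]
force: [0.3, -0.0, -2.9]
width: 57.1
clock: 21.1
eef_pos: [540.3, 94.2, 90.8]
tool_rot: [-2.185, 1.57, 1.178]
force: [-1.5, 0.7, 3.2]
width: 57.1
```

Contact at z≈90.8: the force went from −2.9 N to +3.2 N. I'll release and retreat upward.

```bash
python3 -m creep '[[[0,0,0],0,0.25],[[0,0,0],0,0.1],[[0,0,0],0,0],[[0,0,0],0,0],[[0,0,0],0,0]]'; python3 -m creep '[[[-0.1,0,0],0,0],[[-0.3,0,0],0,0],[[-0.6,0,0],0,0],[[-1,0,0],0,0]]'; python3 -m creep '[[[-0.4,0,0],0,0],[[-0.6,0.5,0],0,0],[[-0.6,1,0],0,0],[[-0.6,1,0],0,0]]'; python3 -m creep '[[[0,0.5,0],0,0],[[0,1,0],0,0],[[0,1,0],0,0]]';python3 -m creep '[[[0,0.5,0],0,0],[[0,1,0],0,0],[[0,1,0],0,0]]'
python3 - <<'E'
from h import *
t=cams.get_image('top');s=cams.get_image('side');cv2.imwrite('pics/t10.png',t);cv2.imwrite('pics/s10.png',s)
for n,im in(('top',t),('side',s)): print(n,'b',fit(white,n,im,126,435,655,6,180)); 
print('shim',fit(orange,'top',t,20,500,640,-80,60))
overlay('side',s,[(box([540.4,94.4],np.radians(12.7),36),(0,0,255)),(box([540.4,94.4],np.radians(12.7),81),(0,255,0))],245,325,125,220,6,'pics/o10.png')
cv2.imwrite('pics/t10c.png',cv2.resize(t[150:270,160:360],None,fx=4,fy=4))
E
```

```text
clock: 21.6
eef_pos: [540.3, 94.2, 90.3]
tool_rot: [1.975, 1.571, -0.945]
force: [-0.1, -0.5, 0.3]
width: 85.6
clock: 22.0
eef_pos: [539.2, 94.0, 190.9]
tool_rot: [0.076, 1.568, -2.845]
force: [0.8, 0.5, 0.5]
width: 85.1
clock: 22.4
eef_pos: [563.1, -12.0, 253.3]
tool_rot: [2.147, 1.563, -0.784]
force: [0.3, 0.8, -0.5]
width: 85.5
clock: 22.7
eef_pos: [583.5, -111.0, 252.1]
tool_rot: [1.678, 1.563, -1.254]
force: [-0.0, -1.7, -0.3]
width: 85.4
clock: 23.0
eef_pos: [604.4, -208.4, 251.7]
tool_rot: [1.442, 1.563, -1.49]
force: [-1.3, -1.1, 0.2]
width: 85.1
top b {'rect_c': array([540.8,  93.3]), 'size': array([119.8,  57.2]), 'ang': 12.73, 'mean': array([540.8,  93.2], dtype=float32), 'pca': np.float64(12.6), 'eqside': array([118.3,  56.2])}
side b {'rect_c': array([540.3,  94.9]), 'size': array([119.6,  58.8]), 'ang': 12.76, 'mean': array([540.3,  94.8], dtype=float32), 'pca': np.float64(12.77), 'eqside': array([118.9,  57.7])}
shim {'rect_c': array([553.2,   8.7]), 'size': array([103.8,  20.2]), 'ang': 10.74, 'mean': array([557.6,  10.3], dtype=float32), 'pca': np.float64(11.58), 'eqside': array([92.2, 17.5])}
```

View pics/o10.png

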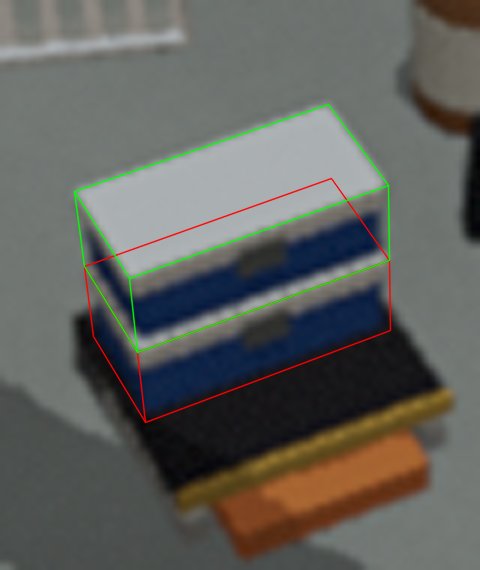

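View pics/t10c.png

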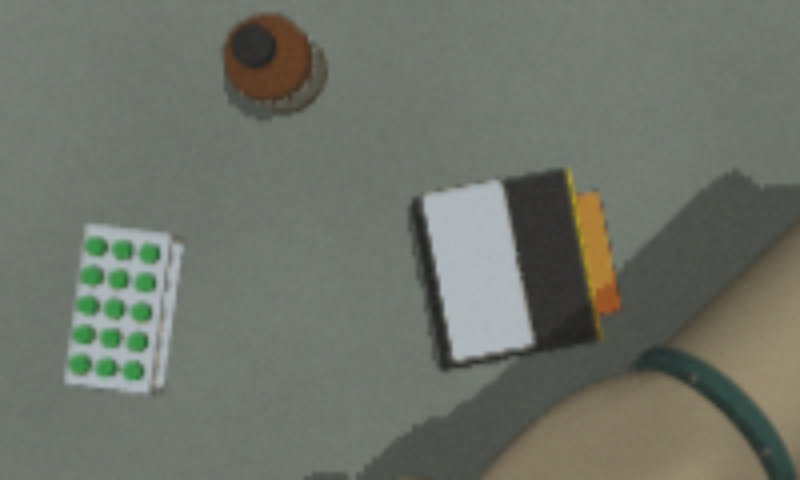

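View pics/s10.png

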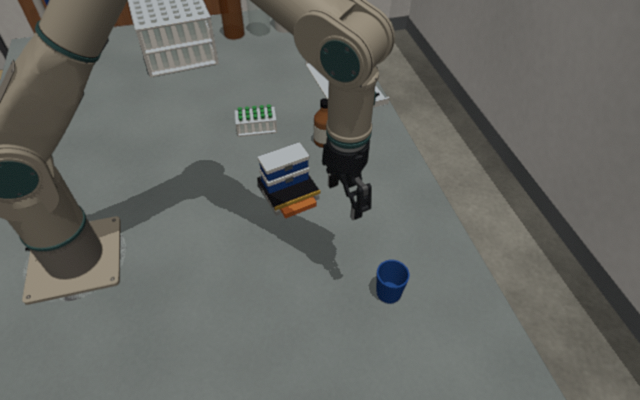

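In the side view the stack lies on the predicted outlines: lids flush, both clasps at (260,260) and (265,330) facing the mouth. The top view shows the rack and bottle standing, the shim still in the mouth at (597,255), and the side view shows the beaker at (391,280) as before. The arm is clear, so I'm handing in.

Run:
```python
from cell import order,readout
print(readout.read_state()['qd'].round(3));print(order.finish_job())
```

```text
[-0.052 -0.003 -0.034  0.016 -0.011  0.004  0.002]
the job is handed in; nothing more can be done
None
```

I pushed the shim home under the dock first, then stacked the loose case on the dock case. The job is handed in at about 23 s on the robot's clock.

- **Shim:** I pushed it flat with two fingers. It stopped against the riser, and the force rose to about 15 N with no further movement. About 18–20 mm stands out of the mouth, square with the dock at about 12.7°.
- **Stacking:** I lowered the case 1 mm at a time until contact, when the vertical force went from −2.9 N to +3.2 N, then released it. Its lid centre is within 0.5 mm of where I measured the dock case, in each camera, and the yaw is within about 0.1°. Both clasps face the mouth.
- **Dock case and other items:** The dock case did not move when I pushed the shim in. The side-view overlay still matched it after stacking. The rack, the bottle and the beaker look untouched; I judged them by eye only.

**Checks that disagreed:**
- The final top-view fit of the shim gave 10.7° and a 104 mm width. I put this down to the arm's shadow and the yellow edge in the mask, because the clean fit before stacking gave 12.7° and 92 mm, and no move after that went near the shim.
- My estimate of the dock's origin also disagrees by about 3 mm with the shim's stopped position. I trusted the hard stop there.

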